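# Feel out the heavy side of an exciter drum and hold it down

### The arm

A 6-joint arm with a two-finger parallel gripper is mounted at the origin on the work surface. World frame = base frame: x ahead of the robot, y to its left, z up, the work surface at z = 0. Lengths are in m, angles in rad, forces in N, time in s.
With the tool pointing down it reaches from about 0.35 to 0.975 m from the base axis. Payload 4.9 kg.
Tool frame: the origin (TCP) lies on the centre line of the jaws, within the pads' length; the fingertips stand 8 mm ahead of it and the grasp point (between the pads) lies 11 mm behind it; z points along the fingers, y is the direction in which the jaws open and shut (so a half turn about z gives the same grasp; the last joint's range is limited). The gripper opens to 85 mm and grips with 20 to 120 N. Pads are 22 mm wide; open, the fingers measure 114 mm over their backs; the gripper's body (76 mm by 85 mm) begins 54 mm behind the grasp point. The pads swing forward as they close: fully open they stand 13 mm farther back than shut.
Start: joints at [-1.255, 0.053, 1.613, -0, 1.476, -0.119], TCP at [0.263, -0.567, 0.239] pointing down, gripper open.
Joint ranges: [-3.01, 3.01], [-1.01, 2.22], [0.06, 2.58], [-1.02, 4.17], [0.09, 2.62], [-3.14, 3.14]. Speed limits (rad/s): [2.57, 2.57, 3.14, 3.14, 3.14, 3.14].

### API

Orientations are given as a rotation vector (axis times angle).
In Python, from station import get_obs, get_image, calibration, finish_job gives the robot as it stands. The module is installed in compiled form; this text tells all that it offers.
- The arm moves only by the shell command python3 -m jog 'ROWS' [FORCE]. ROWS is JSON, a list of rows, each a list of 7 numbers: the shift along the tool's x, y, z in cm, then the turn, a rotation vector about the tool's x, y, z in rad, then the closure in counts, from 0 (fully open) to 255 (shut). In form: [[dx, dy, dz, ax, ay, az, jaw], ...]. A call has 1 to 8 rows; each row is the pose to reach, as a shift and turn from the pose measured when the call began, along the tool's axes at that moment; what a row does not reach only later rows make up. A row lasts 1/12 s, in which the tool goes at most 41.7 mm and 7.16 degrees, less where a joint would pass 70% of its speed; a pose out of reach is approached as far as the arm can. A call with a gripper value outside its range is refused whole. The fingers move at their own pace and stop on an object; FORCE is the grip in N (left out, the last holds). Time passes only in rows, so rows that repeat a pose let the fingers close. It gives the time, the measured TCP pose, the force and the opening at its end, in the units of the state.
- get_obs(): the state, without advancing time (a new reading comes with each control period).
- get_image(name): name is "scene" or "side" or "wrist"; returns the picture (400x640x3 uint8, red, green, blue); there is no depth.
- calibration(name): a dict with "vfov" (degrees; the focal length in pixels is half the picture's height over the tangent of half this angle, whatever the lens; pixels are square), "cx", "cy" (the principal point, pixels), "dist_coeffs" ([k1, k2, p1, p2, k3] as OpenCV has them; the pictures are not rectified), "R" (3x3) and "t" (3): a world point X has camera coordinates R X + t. Camera axes: x right, y down, z forward; pixel columns grow to the right and rows downward; lengths in m; the calibration is good to about 2 mm. A picture is of the moment at which its call begins: read the wrist's pose just before it. calibration takes no time and is no camera call; for the wrist camera it gives the pose at the moment of the call.
- finish_job(): hands the job in, once; it reports no verdict.
The state is a dict: "t": time; "q": joint angles; "dq": joint speeds; "effort": joint torques, N m; "tool_pos": TCP position; "tool_rot": TCP orientation; "contact_force": force on the tool from outside, world axes, zero at the start; "wrist_torque": the same for the moment, N m; "opening": finger opening in m.
Only numpy, scipy, OpenCV 4.12 (cv2) and the standard library are available. Lean on these libraries where they do the work, as an engineer would, in place of code of your own. Each camera call takes 0.05 s, during which the arm holds its last target. There are 200 camera calls.

### The job

The black exciter drum on the leaning stand is out of balance, and its heavy side cannot be seen. Take it by the round steel knob, turn it to and fro to feel which side is heavy, then turn the heavy side to the lowest point and finish with the drum at rest while still holding the knob. Do not disturb the jar and the collar that stand beside it.

Things in the scene. Friction and masses are not known exactly. Their poses are not given: they have to be found in the camera images.
- stand: Fixed black stand, bolted down: base plate 180 x 160 x 14 mm, origin at the centre of its underside, z up. It carries a bearing with a closed black drum on a spindle that leans 40 degrees from vertical towards the stand's -x side. In the stand's frame the knob's free end points along (-0.643, 0, 0.766), and straight downhill across the drum's face is (-0.766, 0, -0.643).
- knob (a point): Grip point: on the spindle's axis inside the knurled steel knob on the drum's face; fixed to the stand (does not turn), with its axes. The knob is a round cylinder 56 mm in diameter about the spindle; from here it reaches 20 mm further towards its free end and 24 mm back to the drum's flat face. Knob and drum are one piece.
- spindle (a point): On the spindle's axis at the drum's underside, 71 mm from the knob point; fixed to the stand, with its axes. The drum is 150 mm across, 45 mm thick, and turns either way without end stop. The bearing drags with a steady 0.29 N m against any turning, so the drum stays wherever it is left.
- low_point (a point): Lowest point of the drum's rim, halfway up its thickness, 75 mm downhill of the spindle's axis; fixed to the stand, does not turn. Here the heavy side must end: a hidden slug of about 0.8 kg, 50 mm off the spindle, on a side that nothing outside shows (the six face screws are evenly spaced). At the start it is at least 50 degrees from here.
- drum_centre (a point): Centre of the drum, on the spindle's axis, 24 mm above its underside; fixed to the stand. The slug's weight turns the drum about the spindle with about 0.25 N m (a tenth more or less) when it lies level with this point, to the left or right, with none when it is lowest or highest, and as the sine of its angle from lowest in between.
- jar: Loose bystander: clear jar with white cap, 56 mm across, 85 mm high; origin at the centre of its underside. Leave alone.
- collar: Loose bystander: steel collar lying flat, 64 mm across, 44 mm hole, 20 mm high; origin at the centre of its underside. Leave alone.
Mind the look-alikes: they are no part of the job. Leave any green, red or yellow look-alike of the stand alone.

How it is judged:
At the end, for the whole second after the job is handed in: The heavy side is at the lowest point of the drum's circle to within 21 degrees either way, the drum is at rest, and the fingers still grip the knob with at least 3 N (y of heavy_side in the frame of stand between -0.018 and 0.018 m and x of heavy_side in the frame of knob below 0.01 m and contact force between the fingers and steel_knob above 3 N and angular speed of drum below 0.1 rad/s); the arm keeps its last pose, push and grip.
It fails at once if the jar or the collar is pushed more than 30 mm or the jar is knocked over (distance of any of jar, collar from where it was at the start of the episode above 0.03 m or angle between jar's own z axis and vertical above 0.5 rad).
It also fails if it takes over 64 s, if anything falls off the work surface, if the arm or the gripper's body presses on something with over 40 N, if the wrist force passes 120 N, or if a joint passes its speed limit or range.

## Working session

There is one attempt and no reset: what is moved stays moved. The work goes in short steps, Python scripts to look and compute and a shell command to move; the robot and the scene stay as the last step left them, time stands still between calls to the robot, and variables do not carry over. Pictures are saved under pics/ and viewed, about 8 in all and at most 12, crops included, and the job is handed in when it is done.

```bash
mkdir -p pics
python3 - <<'E'
from station import *
import cv2,numpy as np
for n in("scene","side","wrist"):
    im=get_image(n);cv2.imwrite(f"pics/{n}0.png",im[:,:,::-1])
    c=calibration(n);print(n,c["vfov"],c["cx"],c["cy"],c["dist_coeffs"],np.round(c["R"],3).tolist(),np.round(c["t"],3).tolist())
o=get_obs();print({k:np.round(v,3).tolist() for k,v in o.items()})
E
```

```text
scene 48.33263117496164 324.6924869585971 201.78815238278668 [-0.11316798  0.          0.          0.          0.        ] [[-0.488, 0.873, 0.018], [0.604, 0.352, -0.715], [-0.631, -0.338, -0.699]] [0.189, -0.211, 1.639]
side 44.96954404970642 319.65908856925665 198.89469919412747 [-0.07381966  0.          0.          0.          0.        ] [[0.53, 0.848, 0.007], [0.69, -0.427, -0.584], [-0.492, 0.315, -0.812]] [-0.293, -0.241, 1.474]
wrist 64.66843710151865 318.5811109003026 197.4964814372854 [-0.00429514  0.          0.          0.          0.        ] [[0.421, -0.907, -0.002], [-0.869, -0.404, 0.285], [-0.259, -0.118, -0.959]] [-0.624, -0.036, 0.379]
{'t': 0.15, 'q': [-1.255, 0.053, 1.614, 0.0, 1.476, -0.119], 'dq': [0.002, -0.001, -0.005, 0.002, -0.0, 0.0], 'effort': [0.0, -39.424, -37.072, -0.0, 0.005, -0.0], 'tool_pos': [0.263, -0.566, 0.238], 'tool_rot': [-3.066, -0.677, 0.0], 'contact_force': [0.144, -0.174, -1.014], 'wrist_torque': [-0.028, -0.019, 0.022], 'opening': 0.086}
```

View pics/scene0.png

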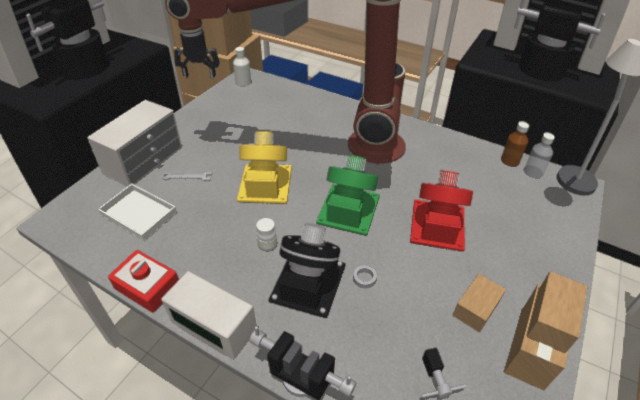

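View pics/side0.png

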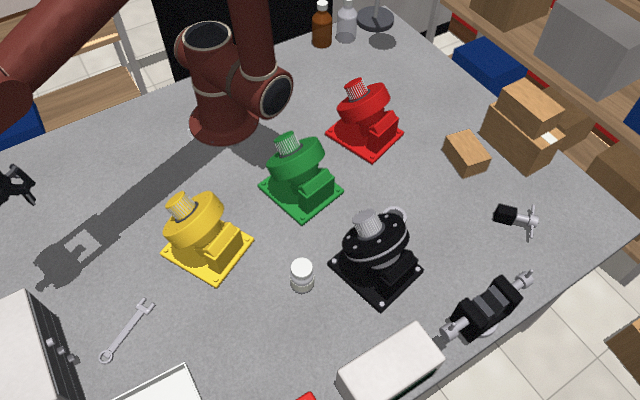

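Scene view: the black stand is at about (308,270), with its knob top at (315,230), the jar at (266,235) and the collar at (365,277). Side view: the stand is at (375,265), the knob at (367,222), the jar at (301,275), and the collar is behind the drum at (397,215). I'll enlarge both for exact pixels.

Run:
```python
import cv2,numpy as np
a=cv2.imread("pics/scene0.png")[210:320,250:390]; b=cv2.imread("pics/side0.png")[195:315,280:430]
def up(c,o):
    k=cv2.resize(c,None,fx=5,fy=5,interpolation=cv2.INTER_CUBIC)
    for x in range(0,c.shape[1],10):
        cv2.line(k,(x*5,0),(x*5,6 if x%50 else 14),(0,255,255),1)
        if x%20==0: cv2.putText(k,str(o[0]+x),(x*5,25),0,.4,(0,255,255),1)
    for y in range(0,c.shape[0],10):
        cv2.line(k,(0,y*5),(6,y*5),(0,255,255),1)
        if y%20==0:cv2.putText(k,str(o[1]+y),(8,y*5+4),0,.4,(0,255,255),1)
    return k
cv2.imwrite("pics/a.png",up(a,(250,210)));cv2.imwrite("pics/b.png",up(b,(280,195)))
```

```text
(no output)
```

View pics/a.png

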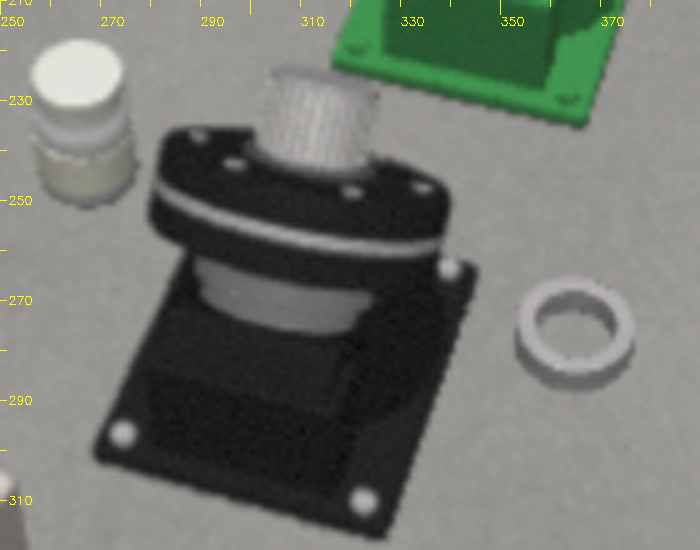

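View pics/b.png

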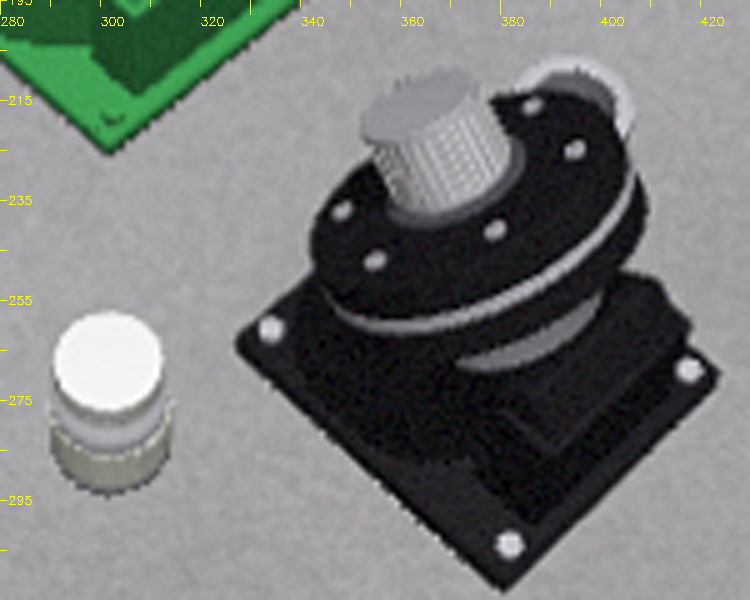

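The crops show the base plate's corners and screws and the knob's end. Scene corners are (269,301), (327,317.6) and (345.4,263). Side corners are (327.2,263.4), (380.6,313) and (423.6,269.6), with the knob end face at about (363.6,216.4).

```bash
cat > h.py <<'E'
import numpy as np,cv2
from station import *
from scipy.spatial.transform import Rotation as Ro
def K(c):
    f=200/np.tan(np.radians(c["vfov"])/2);return np.array([[f,0,c["cx"]],[0,f,c["cy"]],[0,0,1.]])
def ray(n,p):
    c=calibration(n);u=cv2.undistortPoints(np.array([[p]],float),K(c),np.array(c["dist_coeffs"]))[0,0]
    R=np.array(c["R"]);return -R.T@np.array(c["t"]),R.T@np.array([u[0],u[1],1])
def onz(n,p,z):
    o,d=ray(n,p);return o+d*(z-o[2])/d[2]
def proj(n,X):
    c=calibration(n);return cv2.projectPoints(np.atleast_2d(X).astype(float),cv2.Rodrigues(np.array(c["R"]))[0],np.array(c["t"],float),K(c),np.array(c["dist_coeffs"]))[0][:,0]
def tri(l):
    A=0;b=0
    for n,p in l:
        o,d=ray(n,p);d=d/np.linalg.norm(d);P=np.eye(3)-np.outer(d,d);A=A+P;b=b+P@o
    return np.linalg.solve(A,b)
E
python3 - <<'E'
from h import *
np.set_printoptions(precision=4,suppress=True)
S={"scene":[(269,301),(327,317.6),(345.4,263),(274.6,296.6),(322.6,310.4),(339.8,263.6)],"side":[(327.2,263.4),(380.6,313),(423.6,269.6),(334.2,261),(382,304),(417.6,269)]}
for n in S:
    for i,p in enumerate(S[n]): print(n,i,onz(n,p,0.014 if i<3 else .017))
print("jar",onz("scene",(267,225),.085),onz("side",(301,267),.085),tri([("scene",(267,225)),("side",(301,267))]))
print("collar",onz("scene",(365,275.2),.02))
E
```

```text
scene 0 [0.7618 0.0451 0.014 ]
scene 1 [0.7299 0.1973 0.014 ]
scene 2 [0.5544 0.158  0.014 ]
scene 3 [0.745  0.0513 0.017 ]
scene 4 [0.7189 0.1785 0.017 ]
scene 5 [0.566  0.1466 0.017 ]
side 0 [ 0.5878 -0.0002  0.014 ]
side 1 [0.7603 0.0348 0.014 ]
side 2 [0.7258 0.1891 0.014 ]
side 3 [0.5926 0.0169 0.017 ]
side 4 [0.745  0.0495 0.017 ]
side 5 [0.7177 0.1763 0.017 ]
jar [ 0.5966 -0.0675  0.085 ] [ 0.5956 -0.0769  0.085 ] [ 0.5896 -0.0739  0.0741]
collar [0.5691 0.2245 0.02  ]
```

Run:
```python
from h import *
np.set_printoptions(precision=4,suppress=True)
T=tri([("scene",(314.6,226.6)),("side",(363.6,216.4))]);yaw=.206
Rz=Ro.from_euler("z",yaw).as_matrix();c=np.array([.6555,.0978,0])
print("top",T,"stand frame",Rz.T@(T-c),proj("scene",T),proj("side",T))
a=Rz@[-.643,0,.766];dn=Rz@[-.766,0,-.643];y=Rz[:,1]
T2=c+Rz@(np.array([1,0,1])*(Rz.T@(T-c)))
k=T2-.02*a;print("knob",k,"a",a)
# draw check: knob top circle, drum face circle, drum underside circle
th=np.linspace(0,6.28,60)[:,None]
cir=lambda o,r:o+r*(np.cos(th)*dn+np.sin(th)*y)
for n,(x0,y0,w,h) in {"scene":(250,210,140,110),"side":(280,195,150,120)}.items():
    im=cv2.resize(cv2.imread(f"pics/{n}0.png")[y0:y0+h,x0:x0+w],None,fx=3.5,fy=3.5)
    for o,r in((T2,.028),(k-.024*a,.028),(k-.024*a,.075),(k-.071*a,.075)):
        cv2.polylines(im,[((proj(n,cir(o,r))-(x0,y0)+.5)*3.5).astype(int)],True,(0,0,255),1)
    cv2.imwrite(f"pics/ov_{n}.png",im)
A=cv2.imread("pics/ov_scene.png");B=cv2.imread("pics/ov_side.png");H=max(A.shape[0],B.shape[0])
f=lambda i:cv2.copyMakeBorder(i,0,H-i.shape[0],0,0,cv2.BORDER_CONSTANT)
M=cv2.hconcat([f(A),f(B)]);cv2.imwrite("pics/ov.png",cv2.resize(M,(800,int(800*M.shape[0]/M.shape[1]))))
```

```text
top [0.5985 0.0855 0.1651] stand frame [-0.0583 -0.0004  0.1651] [[314.7436 226.4236]] [[363.6542 216.651 ]]
knob [0.611  0.0885 0.1498] a [-0.6294 -0.1315  0.766 ]
```

View pics/ov.png

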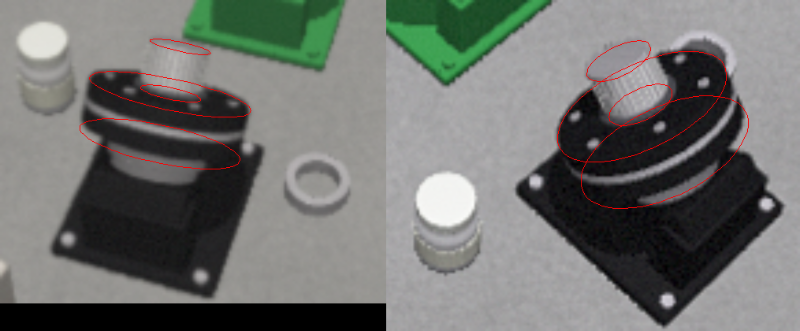

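The overlay fits the knob and drum face in both views to 2–3 mm. Knob point is about (0.611, 0.0885, 0.150), with stand yaw 0.206. First I'll raise the tool, then work out the pre-grasp move.

```bash
cat >> h.py <<'E'
yaw=.206;KN=np.array([.611,.0885,.1498])
def axes(yaw=yaw):
    Rz=Ro.from_euler("z",yaw).as_matrix();return Rz@[-.643,0,.766],Rz@[-.766,0,-.643],Rz[:,1]
def to(back,k=KN,phi=0.,yaw=yaw):
    """shift(cm),rotvec from current pose to TCP at k+back*a, tool z=-a, tool x=stand y turned phi about tool z"""
    a,dn,y=axes(yaw);R=Ro.from_matrix(np.array([y,np.cross(-a,y),-a]).T)*Ro.from_euler("z",phi)
    o=get_obs();C=Ro.from_rotvec(o["tool_rot"])
    return np.round(C.inv().apply(k+back*a-o["tool_pos"])*100,2),np.round((C.inv()*R).as_rotvec(),3)
E
python3 -m jog '[[0,0,-16,0,0,0,0],[0,0,-16,0,0,0,0],[0,0,-16,0,0,0,0],[0,0,-16,0,0,0,0],[0,0,-16,0,0,0,0]]'
python3 -c "
from h import *
print(to(.15),get_obs()['q'])"
```

```text
t: 0.57
tool_pos: [0.2638, -0.5684, 0.4088]
tool_rot: [3.055, 0.675, 0.002]
contact_force: [0.1, -0.0, 2.7]
opening: 0.0851
(array([ 49.79, -47.33,  13.7 ]), array([-0.579,  0.477, -1.279])) [-1.25493256e+00  3.48498449e-03  1.38599768e+00 -1.25403610e-05
  1.73874433e+00 -1.18977856e-01]
```

```bash
python3 -m jog '[[49.8,-47.3,2,-0.58,0.48,-1.28,0],[49.8,-47.3,2,-0.58,0.48,-1.28,0],[49.8,-47.3,2,-0.58,0.48,-1.28,0],[49.8,-47.3,2,-0.58,0.48,-1.28,0],[49.8,-47.3,2,-0.58,0.48,-1.28,0],[49.8,-47.3,2,-0.58,0.48,-1.28,0],[49.8,-47.3,2,-0.58,0.48,-1.28,0],[49.8,-47.3,2,-0.58,0.48,-1.28,0]]'
python3 -c "
from h import *
print(to(.25),to(.15),get_obs()['q'])"
```

```text
t: 1.23
tool_pos: [0.3866, -0.255, 0.3898]
tool_rot: [2.197, 1.705, 0.544]
contact_force: [0.9, 0.6, 1.1]
opening: 0.0853
(array([31.07, -4.16,  7.15]), array([-0.19 ,  0.151, -0.417])) (array([32.9 , -2.64, 16.86]), array([-0.19 ,  0.151, -0.417])) [-0.98131095 -0.66068787  1.98779334  0.39900287  1.52034564 -0.69079661]
```

```bash
python3 -m jog '[[31.1,-4.2,7.1,-0.19,0.15,-0.417,0],[31.1,-4.2,7.1,-0.19,0.15,-0.417,0],[31.1,-4.2,7.1,-0.19,0.15,-0.417,0],[31.1,-4.2,7.1,-0.19,0.15,-0.417,0],[31.1,-4.2,7.1,-0.19,0.15,-0.417,0],[31.1,-4.2,7.1,-0.19,0.15,-0.417,0],[31.1,-4.2,7.1,-0.19,0.15,-0.417,0],[31.1,-4.2,7.1,-0.19,0.15,-0.417,0]]'
python3 -m jog '[[0,0,0,0,0,0,0],[0,0,0,0,0,0,0],[0,0,0,0,0,0,0]]'
python3 - <<'E'
from h import *
print(to(.25),to(.12),get_obs()['q'])
im=get_image("wrist")[:,:,::-1].copy();a,dn,y=axes();th=np.linspace(0,6.28,60)[:,None]
for o,r in((KN+.02*a,.028),(KN-.024*a,.075)):
    cv2.polylines(im,[proj("wrist",o+r*(np.cos(th)*dn+np.sin(th)*y)).astype(int)],True,(0,0,255),1)
cv2.imwrite("pics/w1.png",im)
E
```

```text
t: 1.9
tool_pos: [0.4527, 0.0586, 0.341]
tool_rot: [1.641, 2.021, 0.737]
contact_force: [1.0, -0.8, -0.2]
opening: 0.0854
t: 2.15
tool_pos: [0.4525, 0.0586, 0.3405]
tool_rot: [1.64, 2.022, 0.737]
contact_force: [0.1, 0.9, 1.1]
opening: 0.0856
(array([-0.32,  0.09, -0.03]), array([ 0.001, -0.   ,  0.002])) (array([-0.32,  0.07, 12.97]), array([ 0.001, -0.   ,  0.002])) [-0.18504624 -0.93223026  2.25637601  0.2699327   1.16986482 -0.41477481]
```

View pics/w1.png

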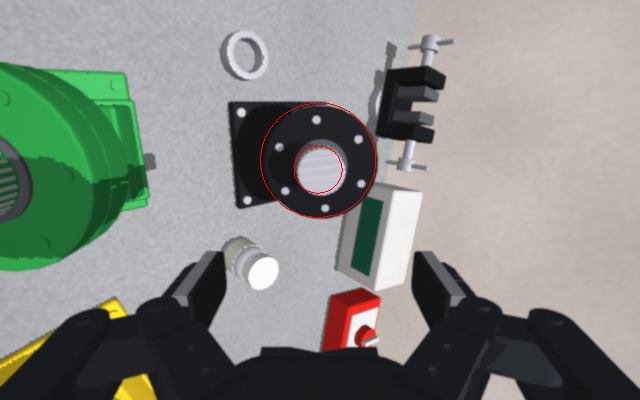

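The wrist view with overlay shows the drum face circle matching. The knob end, centred at about (322,169), sits about 2 px right of the prediction at (319,169). The jar and collar are clear of the path. I'll move closer along the axis.

```bash
python3 -m jog '[[-0.3,0.1,4,0,0,0,0],[-0.3,0.1,8,0,0,0,0],[-0.3,0.1,12,0,0,0,0],[-0.3,0.1,16,0,0,0,0],[-0.3,0.1,18.5,0,0,0,0],[-0.3,0.1,18.5,0,0,0,0],[-0.3,0.1,18.5,0,0,0,0],[-0.3,0.1,18.5,0,0,0,0]]'
python3 - <<'E'
from h import *
print(to(.06),to(-.006),get_obs()['q'])
im=get_image("wrist")[:,:,::-1].copy();cv2.imwrite("pics/w2raw.png",im);a,dn,y=axes();th=np.linspace(0,6.28,60)[:,None]
for o,r in((KN+.02*a,.028),(KN-.024*a,.075)):
    cv2.polylines(im,[proj("wrist",o+r*(np.cos(th)*dn+np.sin(th)*y)).astype(int)],True,(0,0,255),1)
cv2.imwrite("pics/w2.png",im)
C=Ro.from_rotvec(get_obs()["tool_rot"]);print(proj("wrist",[KN,KN+.01*C.as_matrix()[:,0],KN+.01*C.as_matrix()[:,1]]))
E
```

```text
t: 2.87
tool_pos: [0.5714, 0.0765, 0.2015]
tool_rot: [1.644, 2.014, 0.736]
contact_force: [0.7, -0.1, -0.2]
opening: 0.0854
(array([ 0.37, -0.17,  0.6 ]), array([ 0.003,  0.004, -0.003])) (array([ 0.4 , -0.19,  7.2 ]), array([ 0.003,  0.004, -0.003])) [-0.08146702 -0.44684522  2.21543294  0.27780284  0.71027693 -0.43201729]
[[313.00171545 211.57158606]
 [312.92459158 197.22833142]
 [327.96010228 211.57250526]]
```

View pics/w2.png

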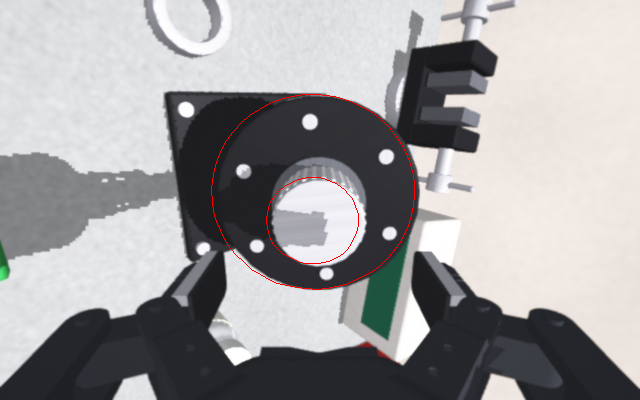

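The wrist view shows the knob end centred at about (319.5,221) and the screw circle centred at about (319,201). The finger midline is at about column 318.6, so the jaws are centred on the knob to about 1 mm. I'll move in and close.

```bash
python3 -m jog '[[0.25,0.1,1.5,0,0,0,0],[0.25,0.1,3,0,0,0,0],[0.25,0.1,4.5,0,0,0,0],[0.25,0.1,6,0,0,0,0],[0.25,0.1,7,0,0,0,0],[0.25,0.1,7,0,0,0,0],[0.25,0.1,7,0,0,0,0],[0.25,0.1,7,0,0,0,0]]' 40
python3 -m jog '[[0,0,0,0,0,0,60],[0,0,0,0,0,0,120],[0,0,0,0,0,0,160],[0,0,0,0,0,0,200],[0,0,0,0,0,0,255],[0,0,0,0,0,0,255],[0,0,0,0,0,0,255],[0,0,0,0,0,0,255]]' 40
python3 -c "
from h import *
o=get_obs();C=Ro.from_rotvec(o['tool_rot'])
print(to(-.006),o['q'],'F tool',C.inv().apply(o['contact_force']),'M',C.inv().apply(o['wrist_torque']),o['effort'])"
```

```text
t: 3.58
tool_pos: [0.6168, 0.088, 0.1523]
tool_rot: [1.64, 2.01, 0.739]
contact_force: [0.6, -0.3, -0.5]
opening: 0.0852
t: 4.25
tool_pos: [0.6137, 0.0879, 0.1498]
tool_rot: [1.644, 2.018, 0.733]
contact_force: [-18.0, -5.0, 6.2]
opening: 0.0549
(array([ 0.11, -0.2 ,  0.44]), array([ 0.   ,  0.004, -0.001])) [-0.04774076 -0.24490993  2.15631213  0.29865101  0.56710661 -0.44914274] F tool [ -1.3108691  -10.33652796 -16.72597587] M [ 2.11177918 -0.08196302 -0.0177526 ] [ 1.13950387e+00 -2.28766447e+01 -4.03186011e+01  1.25548035e+00
 -4.37155545e+00  2.03044200e-02]
```

```bash
cat > r.py <<'E'
from h import *
o=get_obs();C=Ro.from_rotvec(o['tool_rot']);f=lambda v:np.round(v,3).tolist()
a,dn,y=axes();X=C.as_matrix()[:,0]
print('t',round(o['t'],2),'phi',round(float(np.arctan2(-X@dn*-1 if 0 else X@np.cross(-a,y),X@y)),3),'q6',round(o['q'][5],3),'F',f(C.inv().apply(o['contact_force'])),'M',f(C.inv().apply(o['wrist_torque'])),'e6',round(o['effort'][5],3),'op',round(o['opening'],4),'zerr',f(C.inv().apply(-a)))
E
python3 -m jog '[[0,0,0,0,0,0,255],[0,0,0,0,0,0,255],[0,0,0,0,0,0,255],[0,0,0,0,0,0,255]]' 60;python3 r.py
python3 -m jog '[[0,0,0,0,0,0,255],[0,0,0,0,0,0,255]]' >/dev/null;python3 r.py
python3 -m jog '[[0,0,0,0,0,0,255],[0,0,0,0,0,0,255]]' >/dev/null;python3 r.py
```

```text
t: 4.58
tool_pos: [0.6135, 0.0879, 0.15]
tool_rot: [1.644, 2.018, 0.733]
contact_force: [-2.3, -1.8, -0.2]
opening: 0.0548
t 4.58 phi 0.001 q6 -0.449 F [-1.317, -2.129, -1.548] M [0.567, -0.123, 0.014] e6 -0.06 op 0.0548 zerr [0.003, -0.0, 1.0]
t 4.75 phi 0.001 q6 -0.449 F [-0.881, -0.612, 2.163] M [0.345, -0.045, 0.056] e6 -0.05 op 0.0546 zerr [0.004, -0.0, 1.0]
t 4.92 phi 0.001 q6 -0.449 F [0.24, -1.073, 2.214] M [0.352, 0.019, 0.022] e6 -0.042 op 0.0547 zerr [0.004, -0.0, 1.0]
```

```bash
for i in 1 2 3 4 5 6; do python3 -m jog '[[0,0,0,0,0,0.06,255],[0,0,0,0,0,0.12,255],[0,0,0,0,0,0.18,255],[0,0,0,0,0,0.24,255]]' >/dev/null;python3 r.py;done
```

```text
t 5.25 phi 0.243 q6 -0.206 F [-0.283, 0.734, 3.07] M [0.699, -0.179, -0.001] e6 -0.558 op 0.0542 zerr [0.003, -0.001, 1.0]
t 5.58 phi 0.486 q6 0.037 F [0.036, 1.615, 3.192] M [0.744, -0.178, -0.057] e6 -0.54 op 0.0547 zerr [0.003, -0.001, 1.0]
t 5.92 phi 0.729 q6 0.279 F [0.379, 2.537, 3.427] M [0.786, -0.263, -0.047] e6 -0.508 op 0.0546 zerr [0.003, -0.001, 1.0]
t 6.25 phi 0.971 q6 0.522 F [-0.612, 1.133, 3.732] M [0.826, -0.294, -0.178] e6 -0.464 op 0.0544 zerr [0.003, -0.001, 1.0]
t 6.58 phi 1.214 q6 0.764 F [0.154, 1.595, 3.864] M [0.777, -0.286, -0.22] e6 -0.411 op 0.0546 zerr [0.004, -0.001, 1.0]
t 6.92 phi 1.456 q6 1.006 F [0.053, 1.598, 3.518] M [0.911, -0.327, -0.269] e6 -0.351 op 0.0546 zerr [0.004, -0.001, 1.0]
```

```bash
python3 -c "
from h import *
cv2.imwrite('pics/g1.png',get_image('wrist')[:,:,::-1])"
for i in 1 2 3 4 5 6 7 8 9 10 11 12; do python3 -m jog '[[0,0,0,0,0,-0.06,255],[0,0,0,0,0,-0.12,255],[0,0,0,0,0,-0.18,255],[0,0,0,0,0,-0.24,255]]' >/dev/null;python3 r.py;done
python3 -c "
from h import *
cv2.imwrite('pics/g2.png',get_image('wrist')[:,:,::-1])
a=cv2.imread('pics/g1.png');b=cv2.imread('pics/g2.png');cv2.imwrite('pics/g.png',cv2.resize(cv2.hconcat([a,b]),(800,250)))"
```

```text
t 7.3 phi 1.216 q6 0.766 F [-0.264, 1.425, 3.816] M [0.375, -0.412, 0.375] e6 0.188 op 0.0548 zerr [0.004, 0.0, 1.0]
t 7.63 phi 0.974 q6 0.523 F [-0.682, 1.072, 2.433] M [0.224, -0.408, 0.421] e6 0.133 op 0.0542 zerr [0.003, 0.001, 1.0]
t 7.97 phi 0.732 q6 0.28 F [-1.153, -0.135, 2.178] M [0.103, -0.345, 0.516] e6 0.088 op 0.0548 zerr [0.003, 0.002, 1.0]
t 8.3 phi 0.49 q6 0.037 F [-0.915, -0.507, 1.39] M [0.086, -0.229, 0.555] e6 0.056 op 0.0546 zerr [0.002, 0.002, 1.0]
t 8.63 phi 0.248 q6 -0.206 F [-0.431, -1.039, 1.522] M [0.059, -0.235, 0.506] e6 0.038 op 0.0545 zerr [0.001, 0.002, 1.0]
t 8.97 phi 0.007 q6 -0.449 F [0.364, -1.43, 1.914] M [0.058, -0.16, 0.568] e6 0.036 op 0.0548 zerr [0.001, 0.001, 1.0]
t 9.3 phi -0.235 q6 -0.692 F [0.772, -1.289, 1.263] M [0.082, 0.003, 0.53] e6 0.049 op 0.0547 zerr [0.0, 0.001, 1.0]
t 9.63 phi -0.477 q6 -0.934 F [0.508, -0.786, 1.801] M [0.111, 0.116, 0.472] e6 0.077 op 0.0542 zerr [0.0, -0.0, 1.0]
t 9.97 phi -0.719 q6 -1.177 F [0.158, -1.428, 1.919] M [-0.025, 0.147, 0.436] e6 0.117 op 0.0545 zerr [0.0, -0.001, 1.0]
t 10.3 phi -0.961 q6 -1.42 F [0.323, -0.848, 1.102] M [-0.089, 0.226, 0.452] e6 0.168 op 0.0546 zerr [0.001, -0.001, 1.0]
t 10.63 phi -1.203 q6 -1.664 F [0.804, -1.36, 1.822] M [-0.102, 0.283, 0.391] e6 0.227 op 0.0544 zerr [0.001, -0.001, 1.0]
t 10.97 phi -1.446 q6 -1.907 F [0.223, -0.229, 2.214] M [-0.283, 0.282, 0.314] e6 0.29 op 0.0546 zerr [0.001, -0.002, 1.0]
```

View pics/g.png

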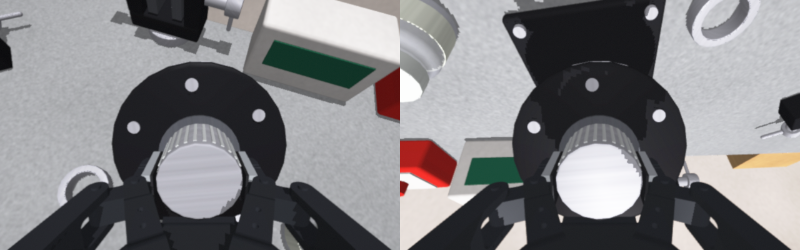

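The screws sit at the same image positions at both ends of the swing, so there was no slip. The wrist moment and joint 6 effort both give about 0.25·cos(φ−0.1), but with opposite signs for the gravity part. A sweep with the jaws open will show which of the two carries the gripper's own contribution.

```bash
python3 r.py
python3 -m jog '[[0,0,0,0,0,0,255],[0,0,0,0,0,0,150],[0,0,0,0,0,0,80],[0,0,0,0,0,0,0],[0,0,0,0,0,0,0],[0,0,0,0,0,0,0],[0,0,0,0,0,0,0]]' >/dev/null;python3 r.py
for i in 1 2 3 4 5 6; do python3 -m jog '[[0,0,0,0,0,0.06,0],[0,0,0,0,0,0.12,0],[0,0,0,0,0,0.18,0],[0,0,0,0,0,0.24,0]]' >/dev/null;python3 r.py;done
for i in 1 2; do python3 -m jog '[[0,0,0,0,0,-0.06,0],[0,0,0,0,0,-0.12,0],[0,0,0,0,0,-0.18,0],[0,0,0,0,0,-0.24,0]]' >/dev/null;python3 r.py;done
```

```text
t 11.02 phi -1.448 q6 -1.91 F [0.679, -0.328, 3.368] M [-0.424, 0.215, -0.297] e6 0.08 op 0.0542 zerr [0.001, -0.001, 1.0]
t 11.6 phi -1.448 q6 -1.909 F [-0.101, 0.226, -0.494] M [0.032, 0.312, -0.027] e6 0.001 op 0.0852 zerr [0.002, -0.001, 1.0]
t 11.93 phi -1.205 q6 -1.666 F [0.333, -0.506, 1.028] M [0.085, 0.23, 0.0] e6 -0.593 op 0.0852 zerr [0.002, -0.002, 1.0]
t 12.27 phi -0.962 q6 -1.423 F [0.677, 0.402, 0.422] M [0.164, 0.286, 0.017] e6 -0.593 op 0.0852 zerr [0.002, -0.002, 1.0]
t 12.6 phi -0.719 q6 -1.18 F [-1.498, -0.809, 0.221] M [0.257, 0.238, 0.031] e6 -0.593 op 0.0854 zerr [0.001, -0.003, 1.0]
t 12.93 phi -0.476 q6 -0.937 F [-0.396, 0.099, -0.657] M [0.293, 0.176, 0.004] e6 -0.593 op 0.0851 zerr [0.001, -0.003, 1.0]
t 13.27 phi -0.233 q6 -0.694 F [-0.748, 0.462, -0.171] M [0.284, 0.079, 0.032] e6 -0.593 op 0.0855 zerr [0.0, -0.004, 1.0]
t 13.6 phi 0.01 q6 -0.451 F [0.246, 0.008, -0.347] M [0.291, 0.015, 0.019] e6 -0.593 op 0.0851 zerr [-0.001, -0.004, 1.0]
t 13.93 phi -0.233 q6 -0.694 F [0.971, -1.15, 0.497] M [0.342, 0.105, 0.025] e6 0.593 op 0.085 zerr [0.0, -0.004, 1.0]
t 14.27 phi -0.476 q6 -0.937 F [-0.09, -0.406, -0.112] M [0.27, 0.147, -0.005] e6 0.593 op 0.085 zerr [0.002, -0.004, 1.0]
```

With the jaws open M_z stays at about 0 at all angles, and e6 is a constant ∓0.593 from the joint's own drag. So M gives the right sign, and −e6∓0.593 is a low-noise version of it. Now the fit.

Run:
```python
from h import *
f=[(.243,-.558,-.001),(.486,-.540,-.057),(.729,-.508,-.047),(.971,-.464,-.178),(1.214,-.411,-.22),(1.456,-.351,-.269)]
b=[(1.216,.188,.375),(.974,.133,.421),(.732,.088,.516),(.49,.056,.555),(.248,.038,.506),(.007,.036,.568),(-.235,.049,.53),(-.477,.077,.472),(-.719,.117,.436),(-.961,.168,.452),(-1.203,.227,.391),(-1.446,.29,.314)]
A=[];e=[];m=[]
for s,D in((1,f),(-1,b)):
    for p,x,z in D: A.append([np.cos(p),np.sin(p),-s]);e.append(-x-.593*s);m.append(z)
for v in(e,m):
    r=np.linalg.lstsq(np.array(A),np.array(v),rcond=None);q=r[0];print("amp",np.hypot(q[0],q[1]),"phi0",np.arctan2(q[1],q[0]),"fric",q[2],"res",r[1],"lowest at phi",np.arctan2(q[1],q[0])+np.pi/2)
# original-grip-axis TCP: place relative to it
o=get_obs();C=Ro.from_rotvec(o["tool_rot"]);print(C.inv().apply(np.array([.6135,.0879,.150])-o["tool_pos"])*100)
```

```text
amp 0.2624928730585033 phi0 0.08765302382149848 fric 0.29459731545818574 res [1.31204805e-05] lowest at phi 1.658449350616395
amp 0.2608969854022211 phi0 0.009257283692141238 fric 0.28523536933748017 res [0.01446245] lowest at phi 1.5800536104870377
[ 0.10271438 -0.20158939  0.1034845 ]
```

Both fits agree: amplitude 0.26 N·m, drag 0.29 N·m, heavy side lowest at φ of about 1.6–1.66. The drum still sits as left at φ=−1.448, so I'll return there, regrip and turn up to 1.65.

```bash
python3 -m jog '[[0.1,-0.2,0.1,0,0,-0.12,0],[0.1,-0.2,0.1,0,0,-0.24,0],[0.1,-0.2,0.1,0,0,-0.36,0],[0.1,-0.2,0.1,0,0,-0.48,0],[0.1,-0.2,0.1,0,0,-0.6,0],[0.1,-0.2,0.1,0,0,-0.72,0],[0.1,-0.2,0.1,0,0,-0.84,0],[0.1,-0.2,0.1,0,0,-0.972,0]]' >/dev/null; python3 r.py
python3 -m jog '[[0,0,0,0,0,0,60],[0,0,0,0,0,0,120],[0,0,0,0,0,0,160],[0,0,0,0,0,0,200],[0,0,0,0,0,0,255],[0,0,0,0,0,0,255],[0,0,0,0,0,0,255],[0,0,0,0,0,0,255]]' 60 
python3 r.py
python3 -m jog '[[0,0,0,0,0,0,255],[0,0,0,0,0,0,255],[0,0,0,0,0,0,255]]' >/dev/null; python3 r.py
for i in 1 2 3 4 5 6 7 8 9 10 11 12; do python3 -m jog '[[0,0,0,0,0,0.06,255],[0,0,0,0,0,0.12,255],[0,0,0,0,0,0.18,255],[0,0,0,0,0,0.24,255]]' >/dev/null;python3 r.py;done
```

```text
t 14.93 phi -1.447 q6 -1.911 F [-0.384, 0.27, 0.803] M [0.016, 0.324, 0.003] e6 1.267 op 0.0854 zerr [0.005, -0.001, 1.0]
t: 15.6
tool_pos: [0.6134, 0.0881, 0.1507]
tool_rot: [-0.098, 2.443, 0.149]
contact_force: [-6.4, 0.2, 5.1]
opening: 0.0546
t 15.6 phi -1.445 q6 -1.908 F [1.622, 1.346, -7.909] M [-0.153, 0.583, 0.071] e6 -0.112 op 0.0546 zerr [0.004, -0.002, 1.0]
t 15.85 phi -1.444 q6 -1.907 F [0.902, 0.339, -2.215] M [0.087, 0.417, -0.02] e6 0.039 op 0.0546 zerr [0.004, -0.002, 1.0]
t 16.18 phi -1.201 q6 -1.664 F [-0.178, 0.257, -0.99] M [0.46, 0.303, -0.253] e6 -0.368 op 0.0547 zerr [0.004, -0.002, 1.0]
t 16.52 phi -0.958 q6 -1.421 F [-0.37, 0.03, -0.691] M [0.594, 0.29, -0.098] e6 -0.426 op 0.0545 zerr [0.003, -0.003, 1.0]
t 16.85 phi -0.715 q6 -1.177 F [0.136, 0.718, -1.582] M [0.879, 0.237, -0.095] e6 -0.478 op 0.0545 zerr [0.002, -0.003, 1.0]
t 17.18 phi -0.472 q6 -0.933 F [-0.011, 0.658, -1.069] M [0.887, 0.107, -0.025] e6 -0.519 op 0.0546 zerr [0.001, -0.003, 1.0]
t 17.52 phi -0.229 q6 -0.689 F [-0.31, 0.508, -0.883] M [0.917, 0.027, -0.028] e6 -0.547 op 0.0548 zerr [0.0,
[... 178 characters left out ...]
 0.207, -1.176] M [0.788, -0.189, -0.047] e6 -0.559 op 0.0545 zerr [-0.001, -0.0, 1.0]
t 18.52 phi 0.502 q6 0.042 F [-0.393, 0.816, -0.989] M [0.683, -0.222, -0.092] e6 -0.541 op 0.0546 zerr [-0.001, 0.001, 1.0]
t 18.85 phi 0.746 q6 0.286 F [0.143, -0.569, -1.279] M [0.542, -0.308, -0.066] e6 -0.509 op 0.0548 zerr [-0.001, 0.001, 1.0]
t 19.18 phi 0.99 q6 0.53 F [-0.131, -0.751, -1.467] M [0.438, -0.358, -0.133] e6 -0.465 op 0.0546 zerr [0.0, 0.002, 1.0]
t 19.52 phi 1.233 q6 0.773 F [0.482, 0.43, -0.302] M [0.424, -0.396, -0.203] e6 -0.411 op 0.0545 zerr [0.001, 0.002, 1.0]
t 19.85 phi 1.476 q6 1.016 F [0.242, 0.912, -1.045] M [0.482, -0.39, -0.206] e6 -0.35 op 0.0546 zerr [0.002, 0.002, 1.0]
```

```bash
for i in 1 2; do python3 -m jog '[[0,0,0,0,0,0.06,255],[0,0,0,0,0,0.12,255],[0,0,0,0,0,0.18,255],[0,0,0,0,0,0.24,255]]' >/dev/null;python3 r.py;done
python3 -m jog '[[0,0,0,0,0,-0.06,255],[0,0,0,0,0,-0.12,255],[0,0,0,0,0,-0.18,255]]' >/dev/null;python3 r.py
python3 -m jog '[[0,0,0,0,0,-0.06,255],[0,0,0,0,0,-0.12,255]]' >/dev/null;python3 r.py
```

```text
t 20.18 phi 1.719 q6 1.259 F [0.022, 0.186, -0.604] M [0.396, -0.404, -0.293] e6 -0.286 op 0.0543 zerr [0.003, 0.002, 1.0]
t 20.52 phi 1.962 q6 1.502 F [0.277, 0.581, -0.514] M [0.468, -0.382, -0.386] e6 -0.223 op 0.0545 zerr [0.003, 0.001, 1.0]
t 20.77 phi 1.782 q6 1.321 F [0.505, 0.902, -1.587] M [0.009, -0.448, 0.273] e6 0.335 op 0.0546 zerr [0.003, 0.002, 1.0]
t 20.93 phi 1.661 q6 1.2 F [-0.194, 0.27, -1.219] M [-0.061, -0.434, 0.286] e6 0.291 op 0.0545 zerr [0.003, 0.003, 1.0]
```

The gravity torque crosses zero at φ of about 1.66–1.69, with a falling slope, which is the stable low point. I'll settle and check.

```bash
python3 -m jog '[[0,0,0,0,0,0,255],[0,0,0,0,0,0,255],[0,0,0,0,0,0,255],[0,0,0,0,0,0,255],[0,0,0,0,0,0,255],[0,0,0,0,0,0,255]]' 60;python3 r.py
python3 -c "
from h import *
a=get_image('scene')[200:330,230:400,::-1];b=get_image('side')[190:320,270:440,::-1]
cv2.imwrite('pics/end.png',cv2.resize(cv2.hconcat([a,b]),(800,306)));print(np.abs(get_obs()['dq']).max())"
```

```text
t: 21.43
tool_pos: [0.6128, 0.0881, 0.1502]
tool_rot: [-2.855, -0.166, -1.025]
contact_force: [-0.9, 0.2, 1.1]
opening: 0.0549
t 21.43 phi 1.662 q6 1.2 F [0.008, -0.419, -1.33] M [0.121, -0.445, -0.138] e6 0.122 op 0.0549 zerr [0.003, 0.003, 1.0]
0.003918376380011208
```

View pics/end.png

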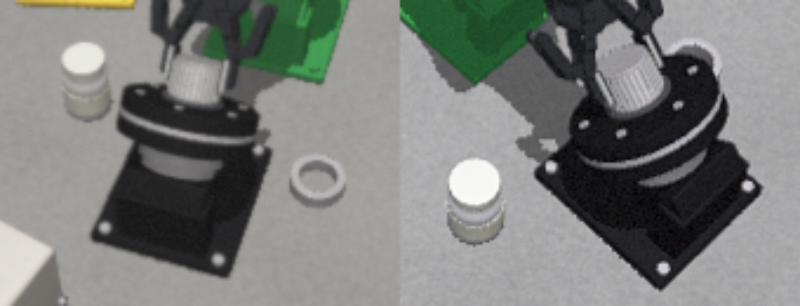

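The fingers hold the knob, the jar and the collar stand where they were, and the drum is at rest. Handing in.

```bash
python3 -c "
from station import *
print(finish_job())"
```

```text
the job is handed in; nothing more can be done
None
```

I gripped the knob at 60 N, turned the drum to and fro over about 2.9 rad, and parked it with the heavy side at its lowest point. The job was handed in at about 21.5 s with the knob still held. No verdict was reported.

- **Finding the heavy side:** the fit gave an imbalance of 0.26 N·m and a bearing drag of 0.29 N·m. The lowest point came out at a turn angle of 1.66 rad from the joint 6 effort and 1.58 rad from the noisier wrist moment. I turned past it to 1.96 rad and came back. The gravity torque changed sign near 1.66–1.69 rad, as it should at the bottom, and I parked at 1.662 rad.
- **Disagreement, resolved:** joint 6 effort and wrist moment at first gave opposite signs for the gravity part. A sweep with the jaws open showed the effort carries ∓0.593 N·m of the joint's own drag, with wrist moment near zero. Once corrected, both agree to about 5 degrees, well inside the 21 allowed.
- **Slip:** in the first grip the screws sat at the same image positions at both ends of the swing. After the regrip, the effort readings matched the first swing at every angle.
- **Last checks:**
  - The fingers' opening was 54.9 mm against the knob's 56 mm.
  - The largest joint speed was 0.004 rad/s.
  - The force on the wrist was under 2 N.
  - The jar and the collar looked unmoved in both views.

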